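# Bed a roller in the V-blocks and clamp it for engraving

### The job

Take the thick aluminium roller off its wooden rest and lower it gently into the pair of V-blocks, pressing it down with about 10 N so that it centres itself on both flanks. Keep it bedded in the V and push it along until its end meets the nose of the end stop firmly, about 8 N and never harder than 15 N. Then swing the clamp arm over without letting it drop, press its knob down with about 7 N so the pad bears on the roller, and leave the roller clamped, everything else undisturbed.

Things in the scene. Friction and masses are not known exactly. Their poses are not given: they have to be found in the camera images.
- roller: the roller: a plain aluminium cylinder, 36 mm in diameter, 150 mm long, about 0.3 kg (it may differ by a quarter), lying level on two slotted posts of a wooden rest, with 92 mm free between the posts. Origin at its centre, y along its axis; both ends are alike, and it may be turned any way about its axis. Friction is ordinary metal on metal
- bar: a slimmer aluminium bar, 22 mm in diameter and 150 mm long, on a like rest; not the workpiece, leave it. Origin at its centre, y along its axis. Which of the two rests is nearer the robot changes
- fixture: the fixed engraving fixture: a honeycomb mat 190 x 250 x 6 mm under an aluminium base plate whose top is 19 mm above the table. Origin on the table under the middle of the seat; x across the roller, away from the robot at yaw 0; y along the roller towards the end stop; z up
- vees: the pair of steel V-blocks on the base plate, each with a 90-degree V, 24 mm long along y and centred 60 mm either side of the origin, so 96 mm is free between them for fingers. The V's bottom is 44.5 mm and its 51 mm wide mouth 70 mm above the table; the blocks are 78 mm wide over all. Same origin and axes as the fixture. They are rigid: below first touch the force grows by tens of newtons per mm
- seat (a point): where the roller's centre lies when it is bedded in both V-blocks and touching the stop: 70 mm above the fixture's origin, axes as the fixture's. To miss the stop, lower the roller 10 to 20 mm short of this (towards -y), then slide it along
- stop: the fixed end stop at the +y end of the V-blocks: a 34 mm wide, 83 mm tall upright plate with a round nose 16 mm in diameter. Origin at the flat tip of the nose, which faces -y, on the seated roller's axis, 75 mm from the seat; axes as the fixture's. It is rigid: a push grows by tens of newtons per mm, so feel for it slowly
- clamp (a joint): the clamp arm's hinge, in rad: 0 when level with the pad on a bedded roller, growing as it swings up and away; it starts leaning away past upright, at or near its limit of 1.95, and falls shut by its own weight (0.26 kg) if let go below about 1.5. The hinge axis runs along the fixture's y, 60 mm to +x, 60 mm to +y and 93 mm above the fixture's origin
- clamp_knob (a point): centre of the black cylindrical knob, 24 mm in diameter and 24 mm long along the hinge axis, at the free end of the 16 mm wide clamp arm: 112 mm from the hinge axis and 4 mm above it when level, so that it then lies 52 mm to -x and 60 mm to +y of the fixture's origin, 97 mm above the table. The knob can be pinched by its two flat ends from above and carried round in an arc
- pad: the 18 mm square, 5 mm thick pad under the clamp arm, 60 mm from the hinge axis; origin at the centre of its pressing face. A press on the knob is felt about 1.9 times as strong here
- resin: bystander: white bottle 48 mm in diameter, 120 mm tall; origin under its base
- jar: bystander: amber jar 60 mm in diameter, 60 mm tall; origin under its base
- plates: bystander: stack of clear plates about 95 x 75 x 10 mm; origin under it
- brush: bystander: small brush lying down; origin under its middle
- caliper: bystander: caliper lying down, 170 mm long; origin under the middle of its beam
Not all that is in view belongs to the job. What is shaped like the roller but red is not meant.

How it is judged:
On the way, in this order (a step that is already met when the one before it is completed fails the run):
1. the roller lies centred on the flanks of both V-blocks and is pressed down into them (z of roller in the frame of seat between -0.002 and 0.0015 m and x of roller in the frame of seat between -0.0015 and 0.0015 m and angle between the y axis of roller and the y axis of seat, either way round below 0.03 rad and contact force between roller and vees above 7 N), for 0.2 s.
2. still bedded in the V-blocks, the roller's end is pushed against the nose of the stop with more than 4 N (z of roller in the frame of seat between -0.002 and 0.0015 m and x of roller in the frame of seat between -0.0015 and 0.0015 m and angle between the y axis of roller and the y axis of seat, either way round below 0.03 rad and y of roller in the frame of seat above -0.0015 m and contact force between roller and stop above 4 N), for 0.2 s.
3. the clamp arm is over and its pad pressed on the bedded roller with more than 9 N (z of roller in the frame of seat between -0.002 and 0.0015 m and x of roller in the frame of seat between -0.0015 and 0.0015 m and angle between the y axis of roller and the y axis of seat, either way round below 0.03 rad and y of roller in the frame of seat above -0.0015 m and contact force between pad and roller above 9 N and value of joint clamp below 0.05 rad), for 0.2 s.
At the end, for the whole second after the job is handed in: The roller rests released and still in both V-blocks, its centre within 1.5 mm sideways, 1.5 mm above or 2 mm below, and 0.03 rad of the seat, its end within 1.5 mm of the stop's nose; the clamp arm is level within 0.05 rad and its pad bears on the roller with more than 1 N (z of roller in the frame of seat between -0.002 and 0.0015 m and x of roller in the frame of seat between -0.0015 and 0.0015 m and angle between the y axis of roller and the y axis of seat, either way round below 0.03 rad and y of roller in the frame of seat above -0.0015 m and contact force between pad and roller above 1 N and value of joint clamp between -0.05 and 0.05 rad and linear speed of roller below 0.01 m/s); the robot touches nothing.
It fails at once if the roller, not yet clamped, strikes or is pressed into the V-blocks with more than 50 N (contact force between roller and vees above 50 N and contact force between pad and roller below 0.5 N).
It fails at once if the roller is dropped or driven into the V-blocks: faster than 0.25 m/s within 12 mm of the seat's height (linear speed of roller above 0.25 m/s and z of roller in the frame of seat below 0.012 m and horizontal distance between roller and seat below 0.05 m).
It fails at once if the roller is pushed against the stop with more than 15 N (contact force between roller and stop above 15 N).
It fails at once if the clamp arm falls (faster than 4 rad/s in its last 0.2 rad), or its pad presses the roller with more than 36 N ((velocity of joint clamp below -4 rad/s and value of joint clamp below 0.2 rad) or contact force between pad and roller above 36 N).
It fails at once if a bystander is moved more than 20 mm (distance of any of bar, resin, jar, plates, brush, caliper from where it was at the start of the episode above 0.02 m).
It also fails if it takes over 72 s, if anything falls off the work surface, if the arm or the gripper's body presses on something with over 40 N, if the wrist force passes 120 N, or if a joint passes its speed limit or range.

### The arm

A 6-joint arm with a two-finger parallel gripper is mounted at the origin on the work surface. World frame = base frame: x ahead of the robot, y to its left, z up, the work surface at z = 0. Lengths are in m, angles in rad, forces in N, time in s.
With the tool pointing down it reaches from about 0.25 to 0.725 m from the base axis. Payload 4 kg.
Tool frame: the origin (TCP) lies midway between the tips of the shut fingers; the grasp point (between the pads) lies 19 mm behind it; z points along the fingers, y is the line along which they close (so a half turn about z gives the same grasp; the last joint's range is limited). The gripper opens to 85 mm and grips with 20 to 120 N. Pads are 22 mm wide; open, the fingers measure 114 mm over their backs; the gripper's body (76 mm by 85 mm) begins 54 mm behind the grasp point. The pads swing forward as they close: fully open they stand 13 mm farther back than shut.
Start: joints at [1.35, 0.241, 0.005, 1.335, 0, 1.571], TCP at [0.11, 0.488, 0.231] pointing down, gripper open.
Joint ranges: [-2.72, 2.72], [-1.05, 1.87], [-1.09, 1.28], [-1.99, 2.15], [-1.42, 1.44], [-3.14, 3.14]. Speed limits (rad/s): [2.79, 2.79, 3.14, 3.14, 3.14, 3.14].

### API

Orientations are given as a unit quaternion [x, y, z, w].
In Python, from workcell import monitor, vision, job gives the robot as it stands.
- The arm moves only by the tool move_arm, never from a script. Its argument "moves" is a list that holds one entry, the list of rows, each a list of 5 numbers: the shift along the world's x, y, z in m, then the turn about the world's z in degrees, then the opening in per cent of the stroke, from 0 (shut) to 100 (fully open). In form: [[[x, y, z, turn, gripper], ...]]. A call has 1 to 5 rows; each row is the pose to reach, as a shift and turn from the pose commanded when the call began; what a row does not reach only later rows make up. A row lasts 1/8 s, in which the tool goes at most 62.5 mm and 10.7 degrees, less where a joint would pass 70% of its speed; a pose out of reach is approached as far as the arm can. A call with a gripper value outside its range is refused whole. The fingers move at their own pace and stop on an object; the grip force is fixed at half the most. Time passes only in rows, so rows that repeat a pose let the fingers close. It gives the time, the measured TCP pose, the force, the opening and the grip force at its end, in the units of the state.
- monitor.get_obs(): the state, without advancing time (a new reading comes with each control period).
- vision.camera(name): name is "side" or "top"; returns a dict with "color" (400x640x3 uint8, red, green, blue), "camera_matrix" (3x3 intrinsics, pixels), "k1" (the pictures are not rectified: a ray, as slopes to the right and down, at radius r is drawn at 1 + k1 r^2 times it, then the intrinsics apply), "eye" and "attitude" of the camera in the world. Camera axes: x right, y up, looking along -z (the intrinsics and any distortion apply to the point x, -y, -z); pixel columns grow to the right and rows downward; lengths in m; the calibration is good to about 2 mm. A picture is of the moment at which its call begins. There is no depth.
- job.job_done(): hands the job in; it is judged then, once.
The state is a dict: "clock": time; "joint_pos": joint angles; "joint_vel": joint speeds; "tau": joint torques, N m; "eef_pos": TCP position; "tool_rot": TCP orientation; "ft_force": force on the tool from outside, world axes, zero at the start; "ft_torque": the same for the moment, N m; "grip_width": finger opening in m; "grasp_force": force on a finger pad.
Only numpy, scipy, OpenCV 4.12 (cv2) and the standard library are available. Lean on these libraries where they do the work, as an engineer would, in place of code of your own. Each camera call takes 0.05 s, during which the arm holds its last target. There are 200 camera calls.

## Working session

There is one attempt and no reset: what is moved stays moved. The work goes in short steps, Python scripts to look and compute and a tool call to move; the robot and the scene stay as the last step left them, time stands still between calls to the robot, and variables do not carry over. Pictures are saved under pics/ and viewed, at most 10 in all, crops included, and the job is handed in when it is done.

Besides the shell and the picture viewer there is one more tool, called after ">>>" by a JSON object that holds its "op" and its "data", one argument or row to a line. move_arm: Moves the arm, as the interface text tells. Its arguments: {"type":"object","properties":{"moves":{"type":"array","items":{"type":"array","items":{"type":"array","items":{"type":"number"}}}}},"required":["moves"]}

```bash
mkdir -p pics
cat > h.py <<'E'
import numpy as np, cv2
from scipy.spatial.transform import Rotation as R
from workcell import monitor, vision, job
def cam(n):
    c=vision.camera(n); c={k:(np.array(v) if k!='k1' else v) for k,v in c.items()}
    a=c['attitude']; c['R']=R.from_quat(a).as_matrix() if a.size==4 else a.reshape(3,3)
    return c
def ray(c,uv):
    K=c['camera_matrix'];d=np.array([(uv[0]-K[0,2])/K[0,0],(uv[1]-K[1,2])/K[1,1]]);s=d.copy()
    for _ in range(20): s=d/(1+c['k1']*(s@s))
    return c['R']@np.array([s[0],-s[1],-1.])
def onz(c,uv,z):
    r=ray(c,uv);return c['eye']+r*(z-c['eye'][2])/r[2]
def proj(c,p):
    q=c['R'].T@(np.array(p)-c['eye']);s=np.array([q[0],-q[1]])/-q[2]
    s=s*(1+c['k1']*(s@s));K=c['camera_matrix'];return np.array([K[0,0]*s[0]+K[0,2],K[1,1]*s[1]+K[1,2]])
def tri(c1,a,c2,b):
    A=[];y=[]
    for c,p in((c1,a),(c2,b)):
        r=ray(c,p);r/=np.linalg.norm(r);P=np.eye(3)-np.outer(r,r);A.append(P);y.append(P@c['eye'])
    return np.linalg.lstsq(np.vstack(A),np.hstack(y),rcond=None)[0]
def save(c,f,crop=None,s=1):
    im=c['color'][:,:,::-1]
    if crop: x0,y0,x1,y1=crop; im=im[y0:y1,x0:x1]
    cv2.imwrite(f,cv2.resize(im,None,fx=s,fy=s,interpolation=cv2.INTER_CUBIC))
E
python3 - <<'E'
from h import *
for n in('top','side'):
    c=cam(n);save(c,f'pics/{n}0.png');print(n,c['camera_matrix'].tolist(),c['k1'],c['eye'],c['attitude'],np.round(c['R'],3).tolist())
print(monitor.get_obs())
E
```

```text
top [[465.03517285038635, 0.0, 325.0509308200479], [0.0, 465.03517285038635, 197.95230591581642], [0.0, 0.0, 1.0]] -0.022708973515680114 [ 0.27218335 -0.12533611  1.27976701] [ 0.06301608 -0.07450408 -0.69433222  0.71300833] [[0.025, 0.981, -0.194], [-1.0, 0.028, 0.014], [0.019, 0.193, 0.981]]
side [[402.0085000323169, 0.0, 325.5453794319123], [0.0, 402.0085000323169, 199.40904682091676], [0.0, 0.0, 1.0]] 0.025750950624532233 [ 0.2435379  -0.94075188  0.59933471] [ 0.47871512 -0.08305436 -0.14031677  0.86269636] [[0.947, 0.163, -0.278], [-0.322, 0.502, -0.803], [0.009, 0.849, 0.528]]
{'clock': 0.1, 'joint_pos': array([ 1.34997039e+00,  2.41353089e-01,  3.88582166e-03,  1.33520631e+00,
       -2.36187354e-05,  1.57079924e+00]), 'joint_vel': array([-0.00090697,  0.00057002,  0.004372  , -0.00042221,  0.00080646,
       -0.00027826]), 'tau': array([-3.83188308e-05, -3.73137832e+01,  2.53009683e+01,  1.08720854e-02,
       -2.83448367e-05, -6.95059637e-07]), 'eef_pos': array([0.10940315, 0.48731505, 0.23050452]), 'tool_rot': array([ 1.10190149e-01,  9.93910081e-01, -9.34210637e-04, -9.16870985e-05]), 'ft_force': array([ 0.47340908, -0.6792801 , -0.34066061]), 'ft_torque': array([ 0.05725428,  0.02453833, -0.01725576]), 'grasp_force': 0.0, 'grip_width': 0.08557053340686788}
```

View pics/top0.png

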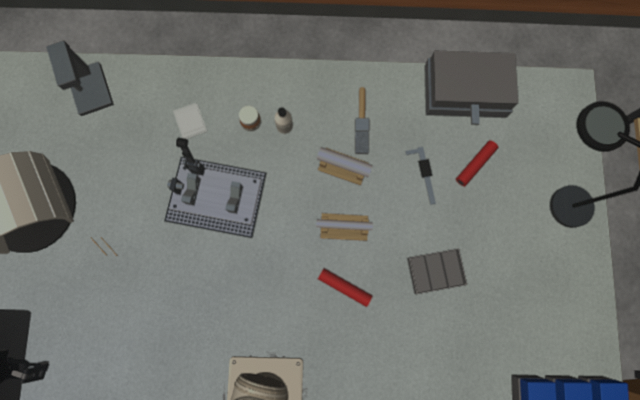

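View pics/side0.png

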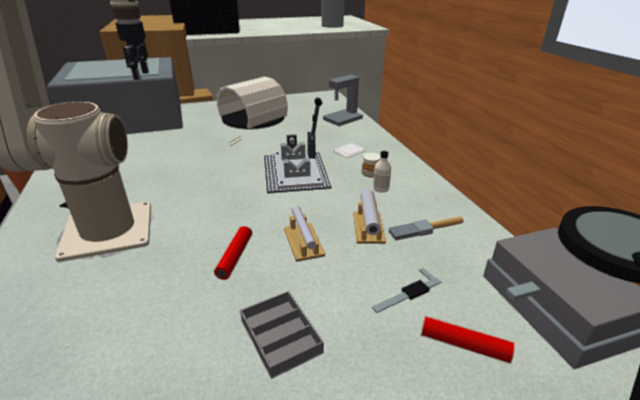

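Top view: candidates are cylinders at (343,163) and (345,226), and red ones at (477,163) and (345,287). The reds are excluded. (343,163), at (370,212) in the side view, looks thicker and so should be the roller; the slimmer (345,226) would be the bar. The fixture is at (215,198), with the stop and clamp towards (190,160). I'll confirm with a crop.

Run:
```python
from h import *
c=cam('top');save(c,'pics/topc.png',(155,130,395,250),3.3)
s=cam('side');save(s,'pics/sidec.png',(250,90,410,270),3.3)
```

```text
(no output)
```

View pics/topc.png

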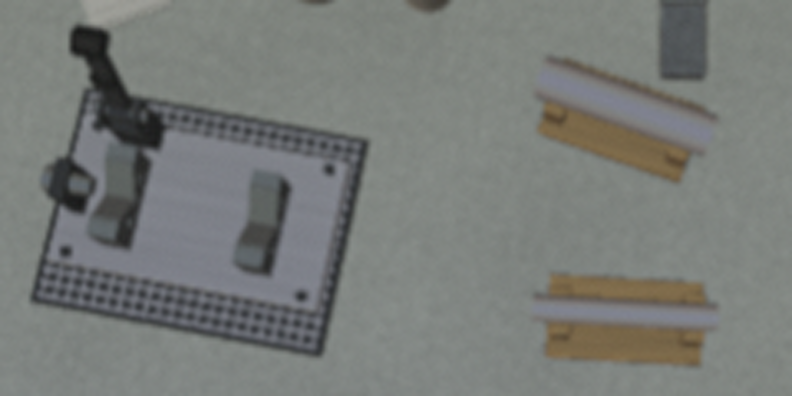

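View pics/sidec.png

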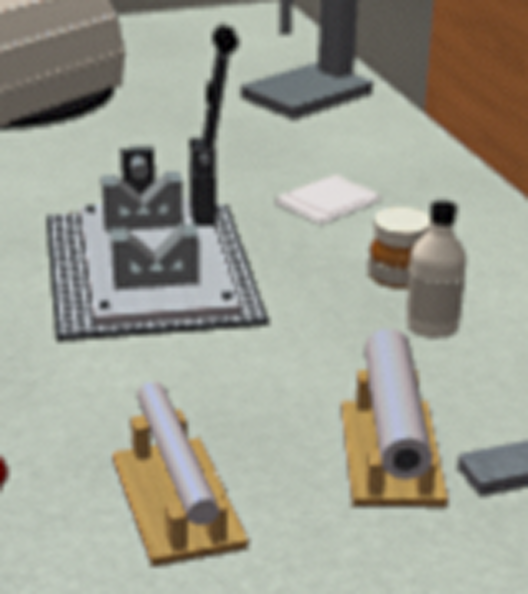

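Confirmed: roller = top (343,163), which is thick and lies far from the robot. The bar is (345,226). In the side crop, the near end of the roller is at (373,228) and the -y V-block's bottom at about (297,163). Now measuring.

```bash
cat > m.py <<'E'
from h import *
def blob(c,box,d=6,mn=90):
    im=cv2.GaussianBlur(c['color'],(3,3),0).astype(int);m=((im[:,:,2]-im[:,:,1])>d)&(im[:,:,2]>mn)
    k=np.zeros(m.shape,bool);x0,y0,x1,y1=box;k[y0:y1,x0:x1]=1
    n,l,s,_=cv2.connectedComponentsWithStats((m&k).astype(np.uint8));i=1+s[1:,4].argmax();return l==i
def rect(m):
    r=cv2.minAreaRect(np.argwhere(m)[:,::-1].astype(np.float32));b=cv2.boxPoints(r)
    # ends midpoints of short edges
    e=[(b[i]+b[(i+1)%4])/2 for i in range(4)];L=[np.linalg.norm(b[i]-b[(i+1)%4]) for i in range(4)]
    i=int(np.argmin(L[:2]));return e[i],e[i+2],sorted(L[:2])
E
python3 - <<'E'
from m import *
t=cam('top');s=cam('side')
a,b,L=rect(blob(t,(310,140,380,190)));print('top',a,b,L)
a2,b2,L2=rect(blob(t,(310,205,380,245)));print('bar',a2,b2,L2)
m=blob(s,(350,180,390,240));p=np.argwhere(m);print('side bbox',p.min(0),p.max(0),m.sum(),rect(m))
for z in(.05,.06,.07,.08):
    A,B=onz(t,a,z),onz(t,b,z);C=(A+B)/2;print(z,C,np.linalg.norm(A-B),np.degrees(np.arctan2(*(A-B)[[1,0]])),'sideproj',proj(s,A),proj(s,B),proj(s,C))
# mat: dark mask
g=cv2.cvtColor(t['color'],cv2.COLOR_RGB2GRAY)[140:260,150:280]
mm=cv2.morphologyEx((g<75).astype(np.uint8),cv2.MORPH_CLOSE,np.ones((5,5)))
print('dark',mm.sum())
def C(x,y):return (155+x/3.3-.35,130+y/3.3-.35)
cs=[onz(t,C(*q),.006)[:2] for q in((85,90),(368,142),(322,353),(32,300))];cs=np.array(cs)
print('mat',cs.round(4).tolist(),cs.mean(0),[np.linalg.norm(cs[i]-cs[(i+1)%4]).round(4) for i in range(4)])
for i in range(4):
    d=cs[(i+1)%4]-cs[i];print(np.degrees(np.arctan2(d[1],d[0])))
# plate screws & stop nose tip
for q in((65,251),(301,296),(328,170)):print('screw',onz(t,C(*q),.019))
cv2.imwrite('pics/fix.png',cv2.resize(t['color'][145:245,158:273,::-1],None,fx=6.5,fy=6,interpolation=cv2.INTER_CUBIC)*1)
E
```

```text
top [318.72308 152.7846 ] [369.72308 170.7846 ] [np.float32(4.1047697), np.float32(54.08327)]
bar [316.97882 223.42393] [371.04364 226.12718] [np.float32(2.5468185), np.float32(54.13236)]
side bbox [190 363] [223 373] 182 (array([365.16214, 189.97298], dtype=float32), array([370.70267, 223.21623], dtype=float32), [np.float32(5.5895405), np.float32(33.7018)])
0.05 [ 0.6176357  -0.19222559  0.05      ] 0.14830736316719606 71.57888095866441 sideproj [366.64656542 195.83318687] [372.59394052 229.14888625] [369.42965493 211.43396101]
0.06 [ 0.61482662 -0.19168167  0.06      ] 0.14710138380361087 71.57888095866441 sideproj [365.8377079  192.75643917] [371.65815951 225.56661628] [368.56197686 208.12356429]
0.07 [ 0.61201753 -0.19113775  0.07      ] 0.1458954044400257 71.57888095866447 sideproj [365.01949622 189.64358546] [370.71228672 221.94504824] [367.68457822 204.7754922 ]
0.08 [ 0.60920844 -0.19059383  0.08      ] 0.14468942507644056 71.57888095866443 sideproj [364.19175895 186.49395509] [369.75614534 218.28348277] [366.79728462 201.38905895]
dark 2152
mat [[0.6305, 0.2694], [0.5916, 0.0246], [0.4101, 0.0539], [0.4477, 0.2981]] [0.51998166 0.16151566] [np.float64(0.2478), np.float64(0.1838), np.float64(0.2471), np.float64(0.185)]
-99.03418577900865
170.83517213996456
81.24248253558648
-8.937457143389995
screw [0.48776017 0.27014074 0.019     ]
screw [0.4554999  0.07201208 0.019     ]
screw [0.56310067 0.0555     0.019     ]
```

View pics/fix.png

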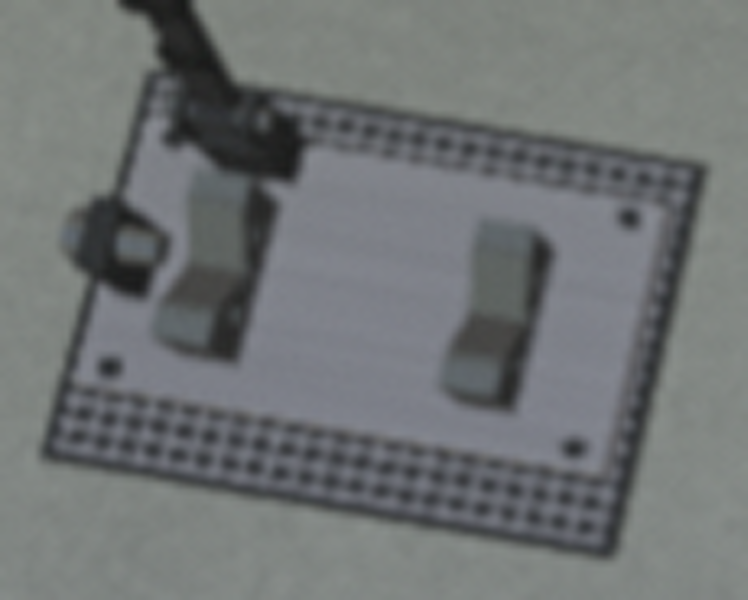

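The fixture crop shows the -y V-block top between (480,215) and (495,405), the +y block between (195,170) and (213,355), V bottoms near (490,321) and (205,268), and the nose tip at about (164,248). Converting these to positions.

Run:
```python
from h import *
t=cam('top');s=cam('side')
yaw=np.radians(-8.95);M=np.array([[np.cos(yaw),np.sin(yaw)],[-np.sin(yaw),np.cos(yaw)]])
O=np.array([.520,.1615])
def f(n,q,z):
    p=onz(t,(158+q[0]/6.5-.42,145+q[1]/6-.42),z);print(n,p.round(4),'rel',(M@(p[:2]-O)).round(4))
for n,q,z in[('-y blk +x,+y',(480,215),.07),('-y +x,-y',(538,225),.07),('-y -x,+y',(440,392),.07),('-y -x,-y',(495,405),.07),
 ('+y +x +y',(195,170),.07),('+y +x -y',(253,180),.07),('+y -x+y',(155,340),.07),('+y -x-y',(213,355),.07),
 ('vb1',(490,321),.0445),('vb2',(205,268),.0445),('nose',(164,248),.07)]:f(n,q,z)
def sc(x,y):return(250+x/3.3-.35,90+y/3.3-.35)
# side crop: -y block front-face outer top corners (111,230),(199,233), v bottom (157,262)
for n,q,z in[('s tl',(111,230),.07),('s tr',(199,233),.07),('s vb',(157,262),.0445)]:
    p=onz(s,sc(*q),z);print(n,p.round(4),(M@(p[:2]-O)).round(4))
```

```text
-y blk +x,+y [0.5517 0.1084 0.07  ] rel [ 0.0395 -0.0475]
-y +x,-y [0.5478 0.0844 0.07  ] rel [ 0.0394 -0.0718]
-y -x,+y [0.4716 0.1195 0.07  ] rel [-0.0413 -0.049 ]
-y -x,-y [0.4665 0.097  0.07  ] rel [-0.0428 -0.0721]
+y +x +y [0.5688 0.2266 0.07  ] rel [0.0381 0.0719]
+y +x -y [0.5649 0.2025 0.07  ] rel [0.038  0.0475]
+y -x+y [0.4915 0.2365 0.07  ] rel [-0.0398  0.0697]
+y -x-y [0.4855 0.2125 0.07  ] rel [-0.042  0.045]
vb1 [0.5088 0.1061 0.0445] rel [-0.0025 -0.0565]
vb2 [0.5297 0.2262 0.0445] rel [-0.0004  0.0654]
nose [0.533  0.2364 0.07  ] rel [0.0012 0.076 ]
s tl [0.4751 0.1156 0.07  ] [-0.0372 -0.0523]
s tr [0.5486 0.0858 0.07  ] [ 0.04   -0.0703]
s vb [0.5103 0.0907 0.0445] [ 0.0014 -0.0715]
```

>>> {"op": "move_arm", "data": {
  "moves": [
    [[0.036,-0.048,0,-10,65],[0.072,-0.096,0,-20,65],[0.108,-0.144,0,-30,65],[0.144,-0.192,0,-40,65],[0.18,-0.24,0,-50,65]]
  ]
}}

```text
clock: 1.02
eef_pos: [0.2904, 0.2464, 0.2316]
tool_rot: [0.522, 0.853, 0.001, 0.0]
ft_force: [0.2, 0.5, -0.3]
grip_width: 0.0557
grasp_force: 0.0
```

>>> {"op": "move_arm", "data": {
  "moves": [
    [[0.036,-0.048,0,-10,65],[0.072,-0.096,0,-20,65],[0.108,-0.144,0,-30,65],[0.144,-0.192,0,-40,65],[0.18,-0.24,0,-45.7,65]]
  ]
}}

```text
clock: 1.65
eef_pos: [0.4706, 0.006, 0.2316]
tool_rot: [0.812, 0.584, 0.001, 0.0]
ft_force: [0.4, 0.7, 0.2]
grip_width: 0.0554
grasp_force: 0.0
```

>>> {"op": "move_arm", "data": {
  "moves": [
    [[0.03,-0.04,0,0,65],[0.06,-0.08,0,0,65],[0.09,-0.12,0,0,65],[0.12,-0.16,0,0,65],[0.1475,-0.2,0,0,65]]
  ]
}}

```text
clock: 2.28
eef_pos: [0.6179, -0.1935, 0.2311]
tool_rot: [0.811, 0.585, 0.0, -0.0]
ft_force: [1.5, -0.2, 1.1]
grip_width: 0.0558
grasp_force: 0.0
```

>>> {"op": "move_arm", "data": {
  "moves": [
    [[0,0,-0.03,0,65],[0,0,-0.06,0,65],[0,0,-0.09,0,65],[0,0,-0.11,0,65],[0,0,-0.11,0,65]]
  ]
}}

```text
clock: 2.9
eef_pos: [0.6154, -0.1917, 0.119]
tool_rot: [0.811, 0.585, -0.001, -0.002]
ft_force: [-0.0, 0.4, -0.0]
grip_width: 0.0557
grasp_force: 0.0
```

Run:
```python
from h import *
s=cam('side');t=cam('top')
a=cv2.resize(s['color'][130:250,300:440,::-1],None,fx=2.8,fy=3.3,interpolation=3)
b=cv2.resize(t['color'][110:210,290:400,::-1],None,fx=3.56,fy=3.96,interpolation=3)
cv2.imwrite('pics/pre.png',np.hstack([a,b]))
p=monitor.get_obs()['eef_pos'];print(p,proj(s,p),proj(t,p))
```

```text
[ 0.61731698 -0.19223845  0.12183238] [371.32042179 186.29104891] [345.79337699 154.39565811]
```

View pics/pre.png

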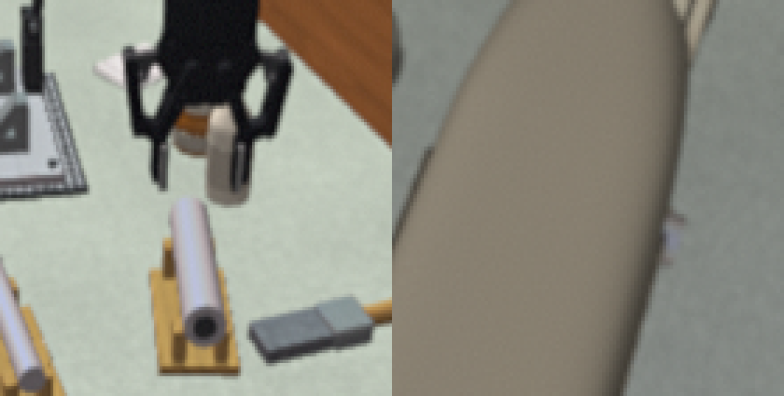

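Left panel: the fingers, at (160,188) and (238,190), straddle the roller axis at about x=197. Descending and gripping.

>>> {"op": "move_arm", "data": {
  "moves": [
    [[0,0,-0.03,0,65],[0,0,-0.06,0,65],[0,0,-0.08,0,65],[0,0,-0.09,0,65],[0,0,-0.09,0,65]]
  ]
}}

```text
clock: 3.62
eef_pos: [0.6173, -0.1922, 0.0317]
tool_rot: [0.811, 0.585, 0.0, 0.0]
ft_force: [0.0, -1.0, 0.3]
grip_width: 0.0554
grasp_force: 0.0
```

>>> {"op": "move_arm", "data": {
  "moves": [
    [[0,0,0,0,45],[0,0,0,0,40],[0,0,0,0,30],[0,0,0,0,0],[0,0,0,0,0]]
  ]
}}

```text
clock: 4.25
eef_pos: [0.6181, -0.1925, 0.033]
tool_rot: [0.811, 0.585, 0.001, 0.001]
ft_force: [-0.2, 0.4, 6.1]
grip_width: 0.0346
grasp_force: 59.2
```

>>> {"op": "move_arm", "data": {
  "moves": [
    [[0,0,0,0,0],[0,0,0,0,0],[0,0,0.01,0,0],[0,0,0.03,0,0],[0,0,0.03,0,0]]
  ]
}}

```text
clock: 4.88
eef_pos: [0.6179, -0.1924, 0.0626]
tool_rot: [0.811, 0.585, 0.001, 0.001]
ft_force: [-0.2, -0.2, -3.0]
grip_width: 0.0346
grasp_force: 60.0
```

>>> {"op": "move_arm", "data": {
  "moves": [
    [[0,0,0.025,0,0],[0,0.01,0.05,0,0],[-0.01,0.045,0.075,2,0],[-0.02,0.09,0.075,4,0],[-0.035,0.135,0.075,5,0]]
  ]
}}

```text
clock: 5.5
eef_pos: [0.5813, -0.056, 0.1355]
tool_rot: [0.785, 0.62, -0.0, -0.0]
ft_force: [0.5, 0.9, -2.1]
grip_width: 0.0343
grasp_force: 60.4
```

>>> {"op": "move_arm", "data": {
  "moves": [
    [[-0.015,0.05,0,1,0],[-0.03,0.1,0,2,0],[-0.045,0.15,0,3,0],[-0.06,0.185,0,4.45,0],[-0.066,0.204,0,4.45,0]]
  ]
}}

```text
clock: 6.12
eef_pos: [0.5143, 0.1484, 0.1353]
tool_rot: [0.759, 0.651, -0.001, -0.0]
ft_force: [0.2, 0.4, -3.3]
grip_width: 0.0343
grasp_force: 60.4
```

>>> {"op": "move_arm", "data": {
  "moves": [
    [[0,0,-0.01,0,0],[0,0,-0.03,0,0],[0,0,-0.045,0,0],[0,0,-0.05,0,0],[0,0,-0.05,0,0]]
  ]
}}

```text
clock: 6.75
eef_pos: [0.516, 0.1462, 0.0858]
tool_rot: [0.76, 0.65, -0.0, -0.0]
ft_force: [0.7, -0.1, -2.5]
grip_width: 0.0344
grasp_force: 60.4
```

Run:
```python
from h import *
s=cam('side');t=cam('top')
a=cv2.resize(s['color'][100:200,250:350,::-1],None,fx=4,fy=4,interpolation=3)
b=cv2.resize(t['color'][140:240,158:258,::-1],None,fx=4,fy=4,interpolation=3)
cv2.imwrite('pics/car.png',np.hstack([a,b]))
o=monitor.get_obs();print(o['eef_pos'],o['tool_rot'],o['ft_force'],o['ft_torque'])
```

```text
[0.51661099 0.14670848 0.08681694] [7.60023362e-01 6.49895535e-01 4.70751286e-04 2.48535127e-04] [-1.01644316  0.68922986 -2.39362539] [-0.03667376  0.00337638 -0.00433903]
```

View pics/car.png

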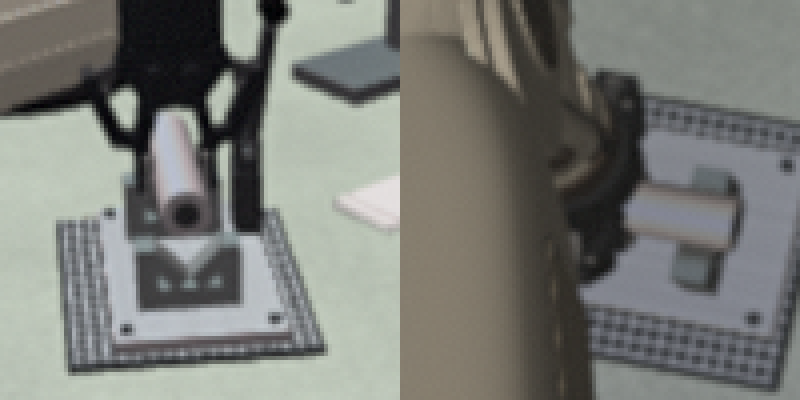

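Side panel: near end of the roller at (186,215), above the V. Top panel: end at about (738,218). Checking the residual against the V centre.

Run:
```python
from h import *
s=cam('side');t=cam('top')
yaw=np.radians(-8.95);M=np.array([[np.cos(yaw),np.sin(yaw)],[-np.sin(yaw),np.cos(yaw)]]);O=np.array([.519,.1615])
w=lambda x,y,z:np.r_[O+M.T@[x,y],z]
for z in(.1,.106,.112):
  print(z,proj(s,w(0,-.09,z)),proj(t,w(0,-.09,z)))
p=tri(s,(250+186/4-.4,100+215/4-.4),t,(158+338/4-.4,140+219/4-.4));print(p,M@(p[:2]-O))
# V bottom in side crop at -y face
for z in(.0445,):print('vb',proj(s,w(0,-.072,z)))
```

```text
0.1 [296.56655326 154.82748646] [242.08682976 195.7174446 ]
0.106 [296.50452698 152.91527515] [241.72211649 195.25493843]
0.112 [296.44211939 150.99230288] [241.35380036 194.7878557 ]
[0.50562039 0.07217556 0.1051828 ] [ 0.00067972 -0.09031837]
vb [296.44713266 169.20496294]
```

>>> {"op": "move_arm", "data": {
  "moves": [
    [[0,0,-0.01,0,0],[0,0,-0.02,0,0],[0,0,-0.026,0,0],[0,0,-0.029,0,0],[0,0,-0.03,0,0]]
  ]
}}

```text
clock: 7.58
eef_pos: [0.5159, 0.1469, 0.056]
tool_rot: [0.76, 0.65, -0.0, -0.0]
ft_force: [0.0, -0.5, -2.7]
grip_width: 0.0345
grasp_force: 60.4
```

>>> {"op": "move_arm", "data": {
  "moves": [
    [[0,0,-0.0005,0,0],[0,0,-0.001,0,0],[0,0,-0.0015,0,0],[0,0,-0.002,0,0],[0,0,-0.002,0,0]]
  ]
}}

```text
clock: 8.2
eef_pos: [0.516, 0.1469, 0.0543]
tool_rot: [0.76, 0.65, -0.0, -0.0]
ft_force: [0.3, 0.3, -2.3]
grip_width: 0.0344
grasp_force: 60.4
```

>>> {"op": "move_arm", "data": {
  "moves": [
    [[0,0,-0.0003,0,0],[0,0,-0.0006,0,0],[0,0,-0.0008,0,0],[0,0,-0.001,0,0],[0,0,-0.001,0,0]]
  ]
}}

```text
clock: 8.82
eef_pos: [0.516, 0.1468, 0.0533]
tool_rot: [0.76, 0.65, -0.0, -0.0]
ft_force: [-0.2, 0.0, -2.3]
grip_width: 0.0345
grasp_force: 60.4
```

>>> {"op": "move_arm", "data": {
  "moves": [
    [[0,0,-0.0002,0,0],[0,0,-0.0004,0,0],[0,0,-0.0005,0,0],[0,0,-0.0005,0,0]]
  ]
}}

```text
clock: 9.32
eef_pos: [0.5161, 0.1469, 0.0529]
tool_rot: [0.76, 0.65, 0.0, 0.0]
ft_force: [0.0, 0.4, -1.9]
grip_width: 0.0343
grasp_force: 60.4
```

>>> {"op": "move_arm", "data": {
  "moves": [
    [[0,0,-0.0002,0,0],[0,0,-0.0004,0,0],[0,0,-0.0006,0,0],[0,0,-0.0006,0,0]]
  ]
}}

```text
clock: 9.82
eef_pos: [0.5164, 0.1469, 0.0525]
tool_rot: [0.76, 0.65, 0.0, 0.0]
ft_force: [0.5, 0.6, -0.8]
grip_width: 0.0346
grasp_force: 60.4
```

>>> {"op": "move_arm", "data": {
  "moves": [
    [[0,0,-0.0002,0,0],[0,0,-0.0004,0,0],[0,0,-0.0005,0,0],[0,0,-0.0005,0,0]]
  ]
}}

```text
clock: 10.32
eef_pos: [0.5166, 0.1469, 0.0522]
tool_rot: [0.76, 0.65, 0.001, 0.0]
ft_force: [1.9, -1.1, 3.9]
grip_width: 0.0344
grasp_force: 60.9
```

>>> {"op": "move_arm", "data": {
  "moves": [
    [[0.0003,0,0,0,0],[0.0005,-0.0001,0,0,0],[0.0005,-0.0001,-0.0002,0,0],[0.0005,-0.0001,-0.0002,0,0]]
  ]
}}

```text
clock: 10.82
eef_pos: [0.517, 0.1469, 0.0518]
tool_rot: [0.76, 0.65, 0.0, 0.0]
ft_force: [1.6, -0.9, 4.5]
grip_width: 0.0342
grasp_force: 61.1
```

Run:
```python
from h import *
for i in range(4):
    o=monitor.get_obs();print(o['eef_pos'].round(4),o['ft_force'].round(2),o['ft_torque'].round(3),o['clock'])
```

```text
[0.517  0.1469 0.0518] [ 1.58 -0.87  4.52] [-0.065 -0.228  0.026] 10.825
[0.517  0.1469 0.0518] [ 1.58 -0.87  4.52] [-0.065 -0.228  0.026] 10.825
[0.517  0.1469 0.0518] [ 1.58 -0.87  4.52] [-0.065 -0.228  0.026] 10.825
[0.517  0.1469 0.0518] [ 1.58 -0.87  4.52] [-0.065 -0.228  0.026] 10.825
```

>>> {"op": "move_arm", "data": {
  "moves": [
    [[0.0003,0,0,0,0],[0.0006,-0.0001,0,0,0],[0.0006,-0.0001,0,0,0]]
  ]
}}

```text
clock: 11.2
eef_pos: [0.5172, 0.1468, 0.0515]
tool_rot: [0.76, 0.65, 0.0, -0.0]
ft_force: [1.5, 0.3, 4.4]
grip_width: 0.0341
grasp_force: 61.1
```

>>> {"op": "move_arm", "data": {
  "moves": [
    [[0,0,-0.0002,0,0],[0,0,-0.0004,0,0],[0,0,-0.0004,0,0]]
  ]
}}

```text
clock: 11.58
eef_pos: [0.5174, 0.1468, 0.0513]
tool_rot: [0.76, 0.65, 0.0, 0.0]
ft_force: [1.6, -0.2, 5.3]
grip_width: 0.0345
grasp_force: 61.2
```

>>> {"op": "move_arm", "data": {
  "moves": [
    [[0.0003,0,-0.0002,0,0],[0.0006,-0.0001,-0.0004,0,0],[0.0008,-0.0001,-0.0006,0,0],[0.0008,-0.0001,-0.0006,0,0]]
  ]
}}

```text
clock: 12.08
eef_pos: [0.5181, 0.1466, 0.0506]
tool_rot: [0.76, 0.65, 0.0, 0.0]
ft_force: [1.3, -0.8, 5.2]
grip_width: 0.0345
grasp_force: 61.2
```

>>> {"op": "move_arm", "data": {
  "moves": [
    [[0.0003,0,-0.0002,0,0],[0.0006,-0.0001,-0.0004,0,0],[0.0006,-0.0001,-0.0004,0,0]]
  ]
}}

```text
clock: 12.45
eef_pos: [0.5186, 0.1465, 0.0501]
tool_rot: [0.76, 0.65, 0.0, 0.0]
ft_force: [2.1, -0.7, 4.8]
grip_width: 0.0346
grasp_force: 61.2
```

>>> {"op": "move_arm", "data": {
  "moves": [
    [[0.0004,0,-0.0003,0,0],[0.0008,-0.0001,-0.0006,0,0],[0.001,-0.0001,-0.0008,0,0],[0.001,-0.0001,-0.0008,0,0]]
  ]
}}

```text
clock: 12.95
eef_pos: [0.5187, 0.1465, 0.0499]
tool_rot: [0.76, 0.65, -0.0, -0.001]
ft_force: [-1.6, 0.7, 9.8]
grip_width: 0.0344
grasp_force: 61.6
```

>>> {"op": "move_arm", "data": {
  "moves": [
    [[0.0003,0,-0.0002,0,0],[0.0006,-0.0001,-0.0004,0,0],[0.0006,-0.0001,-0.0004,0,0]]
  ]
}}

```text
clock: 13.32
eef_pos: [0.5189, 0.1466, 0.0498]
tool_rot: [0.76, 0.65, -0.0, -0.001]
ft_force: [-3.5, 1.0, 13.2]
grip_width: 0.0348
grasp_force: 62.0
```

>>> {"op": "move_arm", "data": {
  "moves": [
    [[-0.0004,0,0,0,0],[-0.0008,0.0001,0,0,0],[-0.0008,0.0001,0,0,0],[-0.0008,0.0001,0,0,0]]
  ]
}}

```text
clock: 13.82
eef_pos: [0.5188, 0.1466, 0.0499]
tool_rot: [0.76, 0.65, 0.0, -0.0]
ft_force: [-2.3, 0.2, 11.4]
grip_width: 0.0343
grasp_force: 62.0
```

Run:
```python
from h import *
o=monitor.get_obs();print(o['eef_pos'].round(4),o['ft_force'].round(2),o['ft_torque'].round(3),o['clock'])
s=cam('side');t=cam('top')
a=cv2.resize(s['color'][100:200,250:350,::-1],None,fx=4,fy=4,interpolation=3)
b=cv2.resize(t['color'][140:240,158:258,::-1],None,fx=4,fy=4,interpolation=3)
cv2.imwrite('pics/bed.png',np.hstack([a,b]))
```

```text
[0.5188 0.1466 0.0499] [-2.33  0.2  11.45] [ 0.099  0.406 -0.311] 13.825
```

View pics/bed.png

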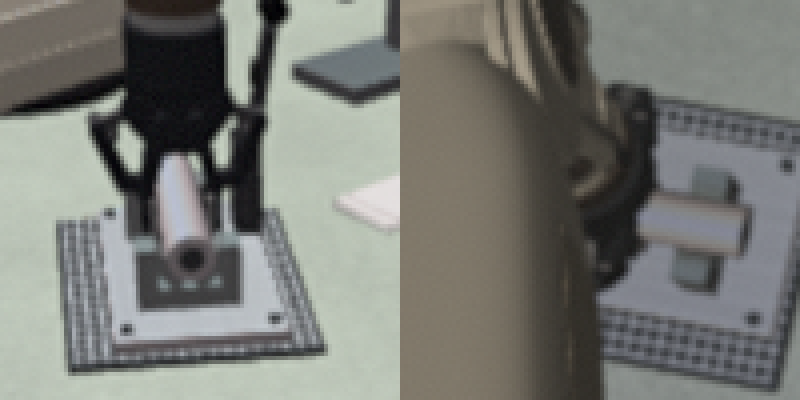

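The roller is bedded: end at (190,258) in the V. Sliding it towards the stop.

>>> {"op": "move_arm", "data": {
  "moves": [
    [[0,0,0,-0.4,0],[0.0003,0.002,0,-0.4,0],[0.0006,0.004,0,-0.4,0],[0.0009,0.006,0,-0.4,0],[0.0012,0.008,0,-0.4,0]]
  ]
}}

```text
clock: 14.55
eef_pos: [0.519, 0.1475, 0.0498]
tool_rot: [0.763, 0.646, -0.005, 0.005]
ft_force: [-3.3, -20.0, 18.8]
grip_width: 0.0345
grasp_force: 62.3
```

Run:
```python
from h import *
o=monitor.get_obs();print(o['eef_pos'].round(4),o['ft_force'].round(2),o['ft_torque'].round(3),o['clock'])
```

```text
[0.519  0.1475 0.0498] [ -3.32 -20.02  18.76] [-3.759  0.726  0.425] 14.55
```

Force built up with almost no travel: either static friction is high or it is touching something. Relaxing, then checking the geometry.

>>> {"op": "move_arm", "data": {
  "moves": [
    [[-0.0003,-0.003,0,0,0],[-0.0009,-0.006,0,0,0],[-0.0009,-0.006,0.0003,0,0],[-0.0009,-0.006,0.0003,0,0]]
  ]
}}

```text
clock: 15.05
eef_pos: [0.5191, 0.1478, 0.0498]
tool_rot: [0.762, 0.647, -0.001, 0.0]
ft_force: [-1.7, -1.4, 10.0]
grip_width: 0.0344
grasp_force: 61.6
```

Run:
```python
from h import *
o=monitor.get_obs();print(o['eef_pos'].round(4),o['ft_force'].round(2),o['ft_torque'].round(3),o['tool_rot'].round(4),o['clock'])
s=cam('side');t=cam('top')
yaw=np.radians(-8.95);M=np.array([[np.cos(yaw),np.sin(yaw)],[-np.sin(yaw),np.cos(yaw)]]);O=np.array([.519,.1615])
p=tri(s,(250+190/4-.4,100+258/4-.4),t,(158+349/4-.4,140+229/4-.4));print(p,M@(p[:2]-O))
```

```text
[0.5191 0.1478 0.0498] [-1.71 -1.35  9.99] [-0.289  0.282  0.124] [ 7.621e-01  6.475e-01 -5.000e-04  2.000e-04] 15.05
[0.50639304 0.07005822 0.07174066] [ 0.00177236 -0.09228973]
```

>>> {"op": "move_arm", "data": {
  "moves": [
    [[0,0,0.0003,0,0],[0,0,0.0005,0,0],[0.0002,0.001,0.0005,0,0],[0.0003,0.002,0.0005,0,0],[0.0005,0.003,0.0005,0,0]]
  ]
}}

```text
clock: 15.78
eef_pos: [0.5191, 0.1478, 0.0498]
tool_rot: [0.762, 0.647, -0.003, 0.002]
ft_force: [-1.8, -11.6, 11.0]
grip_width: 0.0344
grasp_force: 61.5
```

>>> {"op": "move_arm", "data": {
  "moves": [
    [[0,0,0.0003,0,0],[0,0,0.0006,0,0],[0,0,0.0009,0,0],[0,0,0.0009,0,0]]
  ]
}}

```text
clock: 16.27
eef_pos: [0.5191, 0.1484, 0.0499]
tool_rot: [0.763, 0.647, -0.003, 0.002]
ft_force: [0.5, -7.6, 4.2]
grip_width: 0.0342
grasp_force: 61.2
```

Run:
```python
from h import *
o=monitor.get_obs();print(o['eef_pos'].round(4),o['ft_force'].round(2),o['ft_torque'].round(3),o['tool_rot'].round(4),o['clock'])
```

```text
[0.5191 0.1484 0.0499] [ 0.48 -7.59  4.16] [-1.355 -0.178  0.171] [ 0.7625  0.647  -0.0026  0.0016] 16.275
```

>>> {"op": "move_arm", "data": {
  "moves": [
    [[0.0001,0.0005,0.0003,0,0],[0.0003,0.002,0.0004,0,0],[0.0006,0.004,0.0004,0,0],[0.0009,0.006,0.0004,0,0],[0.0009,0.006,0.0004,0,0]]
  ]
}}

```text
clock: 16.9
eef_pos: [0.5202, 0.1558, 0.0501]
tool_rot: [0.762, 0.647, -0.002, 0.001]
ft_force: [2.0, -3.3, 1.0]
grip_width: 0.0344
grasp_force: 60.8
```

>>> {"op": "move_arm", "data": {
  "moves": [
    [[0.0004,0.0005,0,0,0],[0.0005,0.001,0,0,0],[0.0006,0.0015,0,0,0],[0.0007,0.002,0,0,0],[0.0007,0.002,0,0,0]]
  ]
}}

```text
clock: 17.52
eef_pos: [0.5212, 0.1597, 0.0507]
tool_rot: [0.762, 0.648, -0.0, -0.0]
ft_force: [0.3, 0.6, -2.6]
grip_width: 0.0344
grasp_force: 60.5
```

>>> {"op": "move_arm", "data": {
  "moves": [
    [[0.0001,0.0005,0,0,0],[0.0002,0.001,0,0,0],[0.0002,0.0015,0,0,0],[0.0003,0.002,0,0,0],[0.0003,0.002,0,0,0]]
  ]
}}

```text
clock: 18.15
eef_pos: [0.522, 0.1614, 0.051]
tool_rot: [0.762, 0.647, 0.0, -0.0]
ft_force: [0.7, -0.8, -2.6]
grip_width: 0.0346
grasp_force: 60.5
```

>>> {"op": "move_arm", "data": {
  "moves": [
    [[0,0,-0.0004,0,0],[0,0,-0.0008,0,0],[0,0,-0.0011,0,0],[0,0,-0.0011,0,0]]
  ]
}}

```text
clock: 18.65
eef_pos: [0.522, 0.1614, 0.0506]
tool_rot: [0.762, 0.647, 0.0, 0.0]
ft_force: [-2.6, -1.3, 5.3]
grip_width: 0.0342
grasp_force: 61.2
```

>>> {"op": "move_arm", "data": {
  "moves": [
    [[-0.0005,0.0001,0,0,0],[-0.001,0.0002,0,0,0],[-0.001,0.0002,-0.0001,0,0],[-0.001,0.0002,-0.0001,0,0]]
  ]
}}

```text
clock: 19.15
eef_pos: [0.5215, 0.1616, 0.05]
tool_rot: [0.762, 0.647, 0.0, 0.0]
ft_force: [-0.8, -0.8, 3.7]
grip_width: 0.0341
grasp_force: 60.8
```

>>> {"op": "move_arm", "data": {
  "moves": [
    [[-0.0003,0.0005,0,0,0],[-0.0002,0.001,0,0,0],[-0.0001,0.0015,0,0,0],[-0.0001,0.0015,0,0,0]]
  ]
}}

```text
clock: 19.65
eef_pos: [0.5214, 0.1618, 0.0499]
tool_rot: [0.762, 0.647, -0.0, 0.001]
ft_force: [1.7, -5.7, 3.3]
grip_width: 0.0342
grasp_force: 60.9
```

Run:
```python
from h import *
o=monitor.get_obs();print(o['eef_pos'].round(4),o['ft_force'].round(2),o['ft_torque'].round(3),o['tool_rot'].round(4),o['clock'])
s=cam('side');t=cam('top')
a=cv2.resize(s['color'][115:185,260:330,::-1],None,fx=5.7,fy=5.7,interpolation=3)
b=cv2.resize(t['color'][160:230,188:258,::-1],None,fx=5.7,fy=5.7,interpolation=3)
cv2.imwrite('pics/nose.png',np.hstack([a,b]))
yaw=np.radians(-8.95);M=np.array([[np.cos(yaw),np.sin(yaw)],[-np.sin(yaw),np.cos(yaw)]]);O=np.array([.519,.1615])
w=lambda x,y,z:np.r_[O+M.T@[x,y],z]
for y in(-.079,-.077,-.075,-.073):
    q=proj(t,w(0,y,.088));r=proj(s,w(0,y,.07));print(y,'top in crop',(q-[188,160]+.4)*5.7+[399,0],'side crop',(r-[260,115]+.4)*5.7)
```

```text
[0.5214 0.1618 0.0499] [ 1.72 -5.74  3.28] [-1.104 -0.306  0.209] [ 7.623e-01  6.472e-01 -5.000e-04  1.300e-03] 19.65
-0.079 top in crop [690.12934819 206.73642575] side crop [210.0631516  273.26486295]
-0.077 top in crop [685.85016088 205.94957933] side crop [209.6340211  271.53027754]
-0.075 top in crop [681.57138945 205.16279968] side crop [209.20610013 269.80059547]
-0.073 top in crop [677.29303545 204.37608708] side crop [208.77938355 268.07579582]
```

View pics/nose.png

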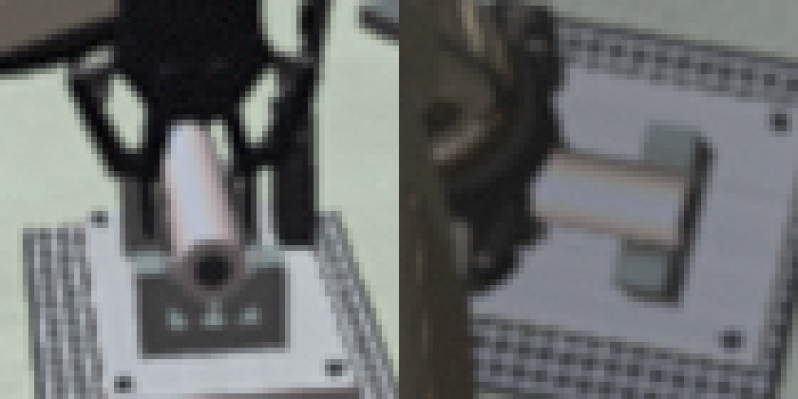

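The roller end is within about 3 mm of contact (top (690,207), side (210,268)). Continuing in small steps.

>>> {"op": "move_arm", "data": {
  "moves": [
    [[0,0.0003,0.0002,0,0],[0.0001,0.0006,0.0003,0,0],[0.0001,0.001,0.0003,0,0],[0.0001,0.001,0.0003,0,0]]
  ]
}}

```text
clock: 20.25
eef_pos: [0.5214, 0.1627, 0.05]
tool_rot: [0.762, 0.647, -0.001, 0.001]
ft_force: [1.5, -6.0, 2.0]
grip_width: 0.0345
grasp_force: 60.9
```

>>> {"op": "move_arm", "data": {
  "moves": [
    [[0.0003,0.0005,0,0,0],[0.0004,0.001,0.0001,0,0],[0.0004,0.001,0.0001,0,0]]
  ]
}}

```text
clock: 20.62
eef_pos: [0.5214, 0.1627, 0.05]
tool_rot: [0.763, 0.647, -0.001, 0.002]
ft_force: [0.7, -8.3, 2.8]
grip_width: 0.0345
grasp_force: 60.9
```

>>> {"op": "move_arm", "data": {
  "moves": [
    [[0.0001,0.0004,0,0,0],[0.0001,0.0008,0,0,0],[0.0001,0.0008,0,0,0]]
  ]
}}

```text
clock: 21.0
eef_pos: [0.5214, 0.1627, 0.05]
tool_rot: [0.763, 0.647, -0.002, 0.002]
ft_force: [0.5, -10.4, 3.4]
grip_width: 0.0346
grasp_force: 61.0
```

>>> {"op": "move_arm", "data": {
  "moves": [
    [[0,0,0.0002,0,0],[0,0,0.0004,0,0],[0,0,0.0004,0,0]]
  ]
}}

```text
clock: 21.38
eef_pos: [0.5214, 0.1627, 0.05]
tool_rot: [0.763, 0.647, -0.002, 0.002]
ft_force: [2.9, -10.0, 2.0]
grip_width: 0.0344
grasp_force: 60.9
```

>>> {"op": "move_arm", "data": {
  "moves": [
    [[0.0004,0.0003,0,0,0],[0.0005,0.0006,0,0,0],[0.0005,0.0009,0,0,0],[0.0005,0.0009,0,0,0],[0.0005,0.0009,0,0,0]]
  ]
}}

```text
clock: 22.0
eef_pos: [0.5214, 0.1627, 0.05]
tool_rot: [0.763, 0.647, -0.003, 0.003]
ft_force: [0.5, -12.2, 3.6]
grip_width: 0.0343
grasp_force: 60.9
```

Run:
```python
from h import *
o=monitor.get_obs();print(o['eef_pos'].round(5),o['ft_force'].round(2),o['ft_torque'].round(3),o['tool_rot'].round(4),o['clock'])
```

```text
[0.52142 0.1627  0.05001] [  0.48 -12.2    3.63] [-2.345 -0.124  0.311] [ 0.7629  0.6466 -0.003   0.0026] 22.0
```

>>> {"op": "move_arm", "data": {
  "moves": [
    [[0,0,0.0002,0,0],[0,0.0001,0.0004,0,0],[0,0.0002,0.0004,0,0],[0,0.0002,0.0004,0,0],[0,0.0002,0.0004,0,0]]
  ]
}}

```text
clock: 22.62
eef_pos: [0.5214, 0.1627, 0.05]
tool_rot: [0.763, 0.646, -0.003, 0.003]
ft_force: [1.0, -13.1, 1.4]
grip_width: 0.0346
grasp_force: 60.8
```

>>> {"op": "move_arm", "data": {
  "moves": [
    [[-0.0002,-0.001,0,0,0],[-0.0003,-0.002,0,0,0],[-0.0005,-0.003,0,0,0],[-0.0005,-0.003,0,0,0]]
  ]
}}

```text
clock: 23.12
eef_pos: [0.5213, 0.1628, 0.0502]
tool_rot: [0.763, 0.647, -0.001, 0.001]
ft_force: [3.0, -4.9, -1.6]
grip_width: 0.0345
grasp_force: 60.4
```

>>> {"op": "move_arm", "data": {
  "moves": [
    [[0.0004,-0.001,-0.0003,0,0],[0.0004,-0.0012,-0.0003,0,0],[0.0004,-0.0012,-0.0003,0,42],[0.0004,-0.0012,-0.0003,0,50],[0.0004,-0.0012,-0.0003,0,65]]
  ]
}}

```text
clock: 23.75
eef_pos: [0.5221, 0.1635, 0.0511]
tool_rot: [0.762, 0.648, 0.001, -0.0]
ft_force: [-0.2, -0.4, -0.2]
grip_width: 0.0555
grasp_force: 0.0
```

>>> {"op": "move_arm", "data": {
  "moves": [
    [[0,0,0,0,70],[0,0,0.02,0,70],[0,0,0.06,0,70],[0,0,0.11,0,70],[0,0,0.15,0,70]]
  ]
}}

```text
clock: 24.38
eef_pos: [0.5222, 0.1631, 0.203]
tool_rot: [0.762, 0.648, 0.001, 0.0]
ft_force: [0.2, 0.5, -0.5]
grip_width: 0.0598
grasp_force: 0.0
```

The roller is seated and released. Now locating the knob in both views and checking the seat.

Run:
```python
from h import *
o=monitor.get_obs();print(o['joint_pos'].round(3),o['eef_pos'].round(4))
s=cam('side');t=cam('top')
yaw=np.radians(-8.95);M=np.array([[np.cos(yaw),np.sin(yaw)],[-np.sin(yaw),np.cos(yaw)]]);O=np.array([.5212,.1612])
w=lambda x,y,z:np.r_[O+M.T@[x,y],z]
S=(250+225/3.3-.35,90+40/3.3-.35);T=(155+90/3.3-.35,130+40/3.3-.35)
p=tri(s,S,t,T);print('knob',p,'rel',M@(p[:2]-O))
for th in(1.95,1.9,1.85):
    x=.06-.112*np.cos(th)+.004*np.sin(th);z=.093+.112*np.sin(th)+.004*np.cos(th)
    q=w(x,.06,z);print(th,x,z,q.round(4),proj(s,q),proj(t,q),'seen',S,T)
a=cv2.resize(s['color'][85:185,255:355,::-1],None,fx=4,fy=4,interpolation=3)
b=cv2.resize(t['color'][130:230,165:265,::-1],None,fx=4,fy=4,interpolation=3)
cv2.imwrite('pics/knob.png',np.hstack([a,b]))
```

```text
[0.303 0.345 0.075 1.298 0.    2.035] [0.5222 0.1631 0.203 ]
knob [0.61304472 0.20842198 0.20167133] rel [0.08338002 0.06093554]
1.95 0.1051760919713596 0.19556276475502823 [0.6344 0.2041 0.1956] [324.98722419 103.45476289] [185.11988674 134.34462396] seen (317.83181818181816, 101.77121212121213) (181.9227272727273, 141.77121212121213)
1.9 0.09999363183946203 0.1976924515535364 [0.6293 0.2049 0.1977] [323.33285937 102.85692114] [184.3680381  136.05919168] seen (317.83181818181816, 101.77121212121213) (181.9227272727273, 141.77121212121213)
1.85 0.09471120845624664 0.19956046174593556 [0.6241 0.2057 0.1996] [321.64092173 102.34207084] [183.6323703 137.8565708] seen (317.83181818181816, 101.77121212121213) (181.9227272727273, 141.77121212121213)
```

View pics/knob.png

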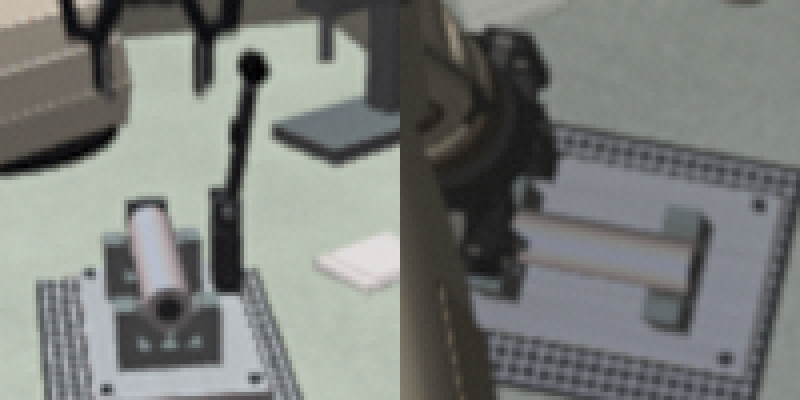

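>>> {"op": "move_arm", "data": {
  "moves": [
    [[0,0,0.04,5,55],[0,0,0.07,15,55],[0,0,0.075,25,55],[0,0,0.075,35,55],[0,0,0.075,45,55]]
  ]
}}

```text
clock: 25.1
eef_pos: [0.5217, 0.1629, 0.2752]
tool_rot: [0.454, 0.891, -0.0, -0.0]
ft_force: [-1.2, -0.3, -0.2]
grip_width: 0.0472
grasp_force: 0.0
```

>>> {"op": "move_arm", "data": {
  "moves": [
    [[0.02,0.01,0,10,55],[0.04,0.02,0,20,55],[0.06,0.03,0,30,55],[0.08,0.04,0,40,55],[0.093,0.045,0,45.3,55]]
  ]
}}

```text
clock: 25.72
eef_pos: [0.6154, 0.2084, 0.2744]
tool_rot: [0.077, 0.997, -0.0, -0.001]
ft_force: [-0.5, 0.1, 0.4]
grip_width: 0.0469
grasp_force: 0.0
```

>>> {"op": "move_arm", "data": {
  "moves": [
    [[0,0,-0.01,0,55],[0,0,-0.02,0,55],[0,0,-0.03,0,55],[0,0,-0.03,0,55]]
  ]
}}

```text
clock: 26.22
eef_pos: [0.6138, 0.2073, 0.2445]
tool_rot: [0.079, 0.997, -0.001, -0.001]
ft_force: [0.0, 0.1, 0.6]
grip_width: 0.0472
grasp_force: 0.0
```

Run:
```python
from h import *
o=monitor.get_obs();print(o['joint_pos'].round(3),o['eef_pos'].round(4),o['tool_rot'].round(4))
s=cam('side');t=cam('top')
a=cv2.resize(s['color'][65:165,265:365,::-1],None,fx=6,fy=6,interpolation=3)
cv2.imwrite('pics/overknob.png',a);p=o['eef_pos'];print((proj(s,p)-[265,65]+.4)*6)
```

```text
[0.326 0.55  0.498 1.522 0.    0.483] [0.6138 0.2073 0.2445] [ 7.870e-02  9.969e-01 -5.000e-04 -1.200e-03]
[322.09584255 139.68194483]
```

View pics/overknob.png

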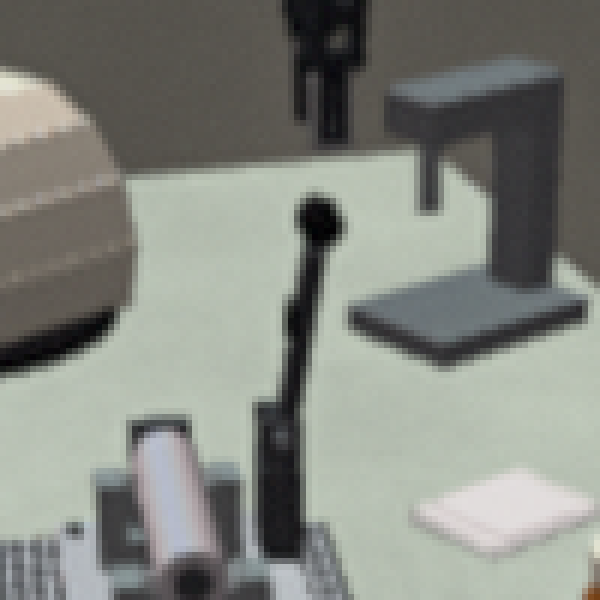

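I've now viewed 11 pictures, one more than the limit, so no more viewing. In this one the finger midpoint (322,140) is straight above the knob (321,220). Descending and pinching.

>>> {"op": "move_arm", "data": {
  "moves": [
    [[0,0,-0.02,0,55],[0,0,-0.04,0,55],[0,0,-0.055,0,55],[0,0,-0.062,0,55],[0,0,-0.062,0,55]]
  ]
}}

```text
clock: 26.95
eef_pos: [0.6148, 0.2077, 0.1835]
tool_rot: [0.078, 0.997, -0.0, -0.0]
ft_force: [-0.2, 0.1, -0.2]
grip_width: 0.0469
grasp_force: 0.0
```

>>> {"op": "move_arm", "data": {
  "moves": [
    [[0,0,0,0,40],[0,0,0,0,32],[0,0,0,0,20],[0,0,0,0,10],[0,0,0,0,10]]
  ]
}}

```text
clock: 27.58
eef_pos: [0.6154, 0.2073, 0.1847]
tool_rot: [0.079, 0.997, -0.0, 0.001]
ft_force: [0.3, -2.8, 5.4]
grip_width: 0.0228
grasp_force: 61.7
```

Run:
```python
import numpy as np
c,s=np.cos,np.sin
P=lambda t:(-.112*c(t)+.004*s(t),.112*s(t)+.004*c(t))
p0=P(1.76);last=p0
for i,t in enumerate(np.r_[np.arange(1.66,.05,-.1),.06,0]):
    p=P(t);d=p[0]-last[0];print(round(t,2),np.round([.988*d,-.1556*d,p[1]-last[1]],4))
    if i%5==4: last=p;print('--')
```

```text
1.66 [-0.0109  0.0017  0.0019]
1.56 [-0.0219  0.0035  0.0028]
1.46 [-0.033   0.0052  0.0025]
1.36 [-0.044   0.0069  0.0011]
1.26 [-0.0548  0.0086 -0.0014]
--
1.16 [-0.0105  0.0017 -0.0036]
1.06 [-0.0206  0.0032 -0.0082]
0.96 [-0.0301  0.0047 -0.0138]
0.86 [-0.0391  0.0062 -0.0204]
0.76 [-0.0474  0.0075 -0.0278]
--
0.66 [-0.0075  0.0012 -0.0082]
0.56 [-0.0142  0.0022 -0.0172]
0.46 [-0.0199  0.0031 -0.0268]
0.36 [-0.0247  0.0039 -0.0369]
0.26 [-0.0284  0.0045 -0.0474]
--
0.16 [-0.0027  0.0004 -0.0109]
0.06 [-0.0043  0.0007 -0.0219]
0.06 [-0.0043  0.0007 -0.0219]
0.0 [-0.0047  0.0007 -0.0287]
```

>>> {"op": "move_arm", "data": {
  "moves": [
    [[-0.0055,0.0009,0.0012,0,10],[-0.0109,0.0017,0.0019,0,10],[-0.0164,0.0026,0.0024,0,10],[-0.0219,0.0035,0.0028,0,10],[-0.0219,0.0035,0.0028,0,10]]
  ]
}}

```text
clock: 28.2
eef_pos: [0.5951, 0.2106, 0.1873]
tool_rot: [0.079, 0.997, -0.0, 0.003]
ft_force: [3.8, -2.8, 1.4]
grip_width: 0.023
grasp_force: 61.4
```

>>> {"op": "move_arm", "data": {
  "moves": [
    [[-0.0111,0.0017,-0.0003,0,10],[-0.0221,0.0034,-0.0017,0,10],[-0.0329,0.0051,-0.0042,0,10],[-0.0329,0.0051,-0.0042,0,10]]
  ]
}}

```text
clock: 28.7
eef_pos: [0.5616, 0.2162, 0.1836]
tool_rot: [0.079, 0.997, 0.0, 0.002]
ft_force: [3.6, -2.8, 4.7]
grip_width: 0.023
grasp_force: 62.3
```

>>> {"op": "move_arm", "data": {
  "moves": [
    [[-0.0105,0.0017,-0.0036,0,10],[-0.0206,0.0032,-0.0082,0,10],[-0.0206,0.0032,-0.0082,0,10]]
  ]
}}

```text
clock: 29.08
eef_pos: [0.54, 0.2197, 0.1753]
tool_rot: [0.078, 0.997, 0.0, 0.001]
ft_force: [-0.0, -2.4, 5.9]
grip_width: 0.0229
grasp_force: 63.5
```

>>> {"op": "move_arm", "data": {
  "moves": [
    [[-0.0095,0.0015,-0.0048,0,10],[-0.0185,0.003,-0.0114,0,10],[-0.0268,0.0043,-0.0186,0,10],[-0.0268,0.0043,-0.0186,0,10]]
  ]
}}

```text
clock: 29.58
eef_pos: [0.5122, 0.2242, 0.1557]
tool_rot: [0.078, 0.997, 0.0, -0.0]
ft_force: [-0.6, -1.9, 4.4]
grip_width: 0.023
grasp_force: 65.4
```

>>> {"op": "move_arm", "data": {
  "moves": [
    [[-0.0075,0.0012,-0.0082,0,10],[-0.0142,0.0022,-0.0172,0,10],[-0.0199,0.0031,-0.0268,0,10],[-0.0199,0.0031,-0.0268,0,10]]
  ]
}}

```text
clock: 30.08
eef_pos: [0.4916, 0.2276, 0.1284]
tool_rot: [0.078, 0.997, 0.0, -0.001]
ft_force: [-1.9, -0.5, 4.0]
grip_width: 0.0232
grasp_force: 69.5
```

>>> {"op": "move_arm", "data": {
  "moves": [
    [[-0.0048,0.0008,-0.0101,0,10],[-0.0085,0.0014,-0.0206,0,10],[-0.01,0.0016,-0.026,0,10],[-0.0112,0.0018,-0.0315,0,10],[-0.0112,0.0018,-0.0315,0,10]]
  ]
}}

```text
clock: 30.7
eef_pos: [0.4804, 0.2294, 0.0971]
tool_rot: [0.078, 0.997, 0.0, -0.002]
ft_force: [-4.6, -0.4, 5.6]
grip_width: 0.023
grasp_force: 74.5
```

>>> {"op": "move_arm", "data": {
  "moves": [
    [[-0.0008,0.0001,-0.0055,0,10],[-0.0012,0.0002,-0.009,0,10],[-0.0015,0.0002,-0.011,0,10],[-0.0015,0.0002,-0.011,0,10]]
  ]
}}

```text
clock: 31.2
eef_pos: [0.4788, 0.2297, 0.086]
tool_rot: [0.078, 0.997, 0.0, -0.002]
ft_force: [-3.6, 1.1, 4.6]
grip_width: 0.0231
grasp_force: 76.0
```

>>> {"op": "move_arm", "data": {
  "moves": [
    [[-0.0001,0,-0.0015,0,10],[-0.0002,0,-0.003,0,10],[-0.0002,0,-0.004,0,10],[-0.0002,0,-0.004,0,10]]
  ]
}}

```text
clock: 31.7
eef_pos: [0.4784, 0.2297, 0.0821]
tool_rot: [0.078, 0.997, 0.001, -0.002]
ft_force: [-4.5, 1.1, 5.8]
grip_width: 0.0229
grasp_force: 76.6
```

>>> {"op": "move_arm", "data": {
  "moves": [
    [[0,0,-0.0005,0,10],[0,0,-0.001,0,10],[0,0,-0.001,0,10]]
  ]
}}

```text
clock: 32.08
eef_pos: [0.4784, 0.2297, 0.0812]
tool_rot: [0.078, 0.997, 0.001, -0.002]
ft_force: [-5.2, -0.4, 6.7]
grip_width: 0.0231
grasp_force: 76.7
```

>>> {"op": "move_arm", "data": {
  "moves": [
    [[-0.0005,0.0001,-0.0004,0,10],[-0.001,0.0002,-0.0008,0,10],[-0.001,0.0002,-0.0008,0,10]]
  ]
}}

```text
clock: 32.45
eef_pos: [0.4784, 0.2297, 0.0808]
tool_rot: [0.078, 0.997, 0.0, -0.001]
ft_force: [-4.0, -0.2, 5.9]
grip_width: 0.0229
grasp_force: 76.9
```

>>> {"op": "move_arm", "data": {
  "moves": [
    [[0,0,-0.0004,0,10],[0,0,-0.0008,0,10],[0,0,-0.0008,0,10]]
  ]
}}

```text
clock: 32.83
eef_pos: [0.4783, 0.2297, 0.0798]
tool_rot: [0.078, 0.997, 0.0, -0.001]
ft_force: [-2.8, 0.1, 5.1]
grip_width: 0.0232
grasp_force: 76.7
```

>>> {"op": "move_arm", "data": {
  "moves": [
    [[0,0,-0.0003,0,10],[0,0,-0.0006,0,10],[0,0,-0.0006,0,10]]
  ]
}}

```text
clock: 33.2
eef_pos: [0.4783, 0.2297, 0.0793]
tool_rot: [0.078, 0.997, 0.0, -0.001]
ft_force: [-3.5, -0.1, 5.8]
grip_width: 0.0232
grasp_force: 76.9
```

>>> {"op": "move_arm", "data": {
  "moves": [
    [[0,0,-0.0003,0,10],[0,0,-0.0005,0,10],[0,0,-0.0005,0,10]]
  ]
}}

```text
clock: 33.58
eef_pos: [0.4783, 0.2297, 0.0788]
tool_rot: [0.078, 0.997, 0.0, -0.001]
ft_force: [-3.6, -0.5, 6.2]
grip_width: 0.0232
grasp_force: 76.9
```

>>> {"op": "move_arm", "data": {
  "moves": [
    [[0,0,-0.0003,0,10],[0,0,-0.0006,0,10],[0,0,-0.0006,0,10]]
  ]
}}

```text
clock: 33.95
eef_pos: [0.4783, 0.2297, 0.078]
tool_rot: [0.078, 0.997, 0.0, -0.001]
ft_force: [-3.6, 1.3, 5.2]
grip_width: 0.023
grasp_force: 77.0
```

>>> {"op": "move_arm", "data": {
  "moves": [
    [[0,0,-0.0003,0,10],[0,0,-0.0005,0,10],[0,0,-0.0005,0,10]]
  ]
}}

```text
clock: 34.33
eef_pos: [0.4782, 0.2297, 0.0777]
tool_rot: [0.078, 0.997, 0.0, -0.001]
ft_force: [-4.6, -0.2, 6.7]
grip_width: 0.0228
grasp_force: 77.2
```

>>> {"op": "move_arm", "data": {
  "moves": [
    [[0,0,-0.0003,0,10],[0,0,-0.0006,0,10],[0,0,-0.0006,0,10]]
  ]
}}

```text
clock: 34.7
eef_pos: [0.4783, 0.2297, 0.0768]
tool_rot: [0.078, 0.997, 0.0, -0.001]
ft_force: [-3.2, 1.9, 4.4]
grip_width: 0.023
grasp_force: 77.1
```

>>> {"op": "move_arm", "data": {
  "moves": [
    [[0,0,-0.0003,0,10],[0,0,-0.0005,0,10],[0,0,-0.0005,0,10]]
  ]
}}

```text
clock: 35.08
eef_pos: [0.4782, 0.2298, 0.0764]
tool_rot: [0.078, 0.997, 0.0, -0.001]
ft_force: [-4.9, 1.5, 6.0]
grip_width: 0.023
grasp_force: 77.3
```

>>> {"op": "move_arm", "data": {
  "moves": [
    [[0,0,-0.0004,0,10],[0,0,-0.0008,0,10],[0,0,-0.0008,0,10]]
  ]
}}

```text
clock: 35.45
eef_pos: [0.4782, 0.2298, 0.0756]
tool_rot: [0.078, 0.997, 0.0, -0.001]
ft_force: [-4.3, 1.5, 5.5]
grip_width: 0.023
grasp_force: 77.4
```

>>> {"op": "move_arm", "data": {
  "moves": [
    [[0,0,-0.0003,0,10],[0,0,-0.0006,0,10],[0,0,-0.0006,0,10]]
  ]
}}

```text
clock: 35.83
eef_pos: [0.4782, 0.2297, 0.0749]
tool_rot: [0.078, 0.997, 0.0, -0.001]
ft_force: [-4.6, 1.7, 6.3]
grip_width: 0.0233
grasp_force: 77.4
```

>>> {"op": "move_arm", "data": {
  "moves": [
    [[0,0,-0.0004,0,10],[0,0,-0.0008,0,10],[0,0,-0.0008,0,10]]
  ]
}}

```text
clock: 36.2
eef_pos: [0.4782, 0.2297, 0.0742]
tool_rot: [0.078, 0.997, 0.0, -0.001]
ft_force: [-4.6, 2.0, 6.6]
grip_width: 0.0227
grasp_force: 77.5
```

>>> {"op": "move_arm", "data": {
  "moves": [
    [[0,0,-0.0003,0,10],[0,0,-0.0006,0,10],[0,0,-0.0006,0,10]]
  ]
}}

```text
clock: 36.58
eef_pos: [0.4782, 0.2297, 0.0734]
tool_rot: [0.078, 0.997, 0.0, -0.001]
ft_force: [-5.6, 2.5, 4.6]
grip_width: 0.0235
grasp_force: 77.5
```

Run:
```python
from h import *
o=monitor.get_obs();print(o['eef_pos'].round(4),o['ft_force'].round(2),o['ft_torque'].round(3),o['clock'])
```

```text
[0.4782 0.2297 0.0734] [-5.6   2.5   4.56] [ 0.287  0.2   -0.216] 36.575
```

>>> {"op": "move_arm", "data": {
  "moves": [
    [[0,0,-0.0004,0,10],[0,0,-0.0008,0,10],[0,0,-0.0008,0,10]]
  ]
}}

```text
clock: 36.95
eef_pos: [0.4782, 0.2297, 0.0729]
tool_rot: [0.078, 0.997, 0.0, -0.001]
ft_force: [-5.4, 2.0, 7.4]
grip_width: 0.0231
grasp_force: 77.8
```

>>> {"op": "move_arm", "data": {
  "moves": [
    [[0,0,-0.0003,0,10],[0,0,-0.0006,0,10],[0,0,-0.0006,0,10]]
  ]
}}

```text
clock: 37.33
eef_pos: [0.4782, 0.2298, 0.0723]
tool_rot: [0.078, 0.997, 0.001, -0.001]
ft_force: [-4.1, 1.6, 6.7]
grip_width: 0.023
grasp_force: 78.1
```

Run:
```python
from h import *
s=cam('side')
yaw=np.radians(-8.95);M=np.array([[np.cos(yaw),np.sin(yaw)],[-np.sin(yaw),np.cos(yaw)]]);O=np.array([.5195,.1612])
w=lambda x,y,z:np.r_[O+M.T@[x,y],z]
# predicted rows of clamp arm (y=.052 face) at several x for theta values, and grey values along image column there
g=cv2.cvtColor(s['color'],cv2.COLOR_RGB2GRAY)
for x in(-.02,.02,.04):
    q=proj(s,w(x,.052,.093));u=int(round(q[0]));print('x',x,'pred level',q.round(1),'hi(th=.1)',proj(s,w(x,.052,.093+(.06-x)*.1))[1].round(1), g[118:158,u].tolist())
```

```text
x -0.02 pred level [285.5 138. ] hi(th=.1) 135.6 [192, 190, 190, 189, 188, 189, 188, 187, 189, 188, 189, 189, 191, 192, 193, 169, 98, 49, 31, 29, 72, 125, 138, 147, 159, 151, 117, 97, 81, 66, 60, 61, 63, 67, 83, 102, 104, 82, 66, 62]
x 0.02 pred level [298.2 137.2] hi(th=.1) 136.0 [187, 188, 188, 187, 187, 189, 187, 188, 188, 189, 189, 188, 191, 194, 179, 114, 64, 30, 32, 94, 164, 187, 183, 174, 143, 127, 120, 123, 127, 135, 143, 151, 156, 162, 166, 171, 174, 176, 163, 110]
x 0.04 pred level [304.4 136.8] hi(th=.1) 136.2 [190, 191, 189, 188, 189, 188, 186, 185, 186, 186, 186, 187, 191, 187, 156, 91, 48, 29, 47, 119, 186, 198, 193, 188, 170, 155, 138, 92, 74, 77, 76, 78, 76, 78, 77, 76, 73, 68, 66, 85]
```

The clamp arm now images as level to within about 0.03 rad. Continuing finely.

>>> {"op": "move_arm", "data": {
  "moves": [
    [[0,0,-0.0004,0,10],[0,0,-0.0008,0,10],[0,0,-0.0008,0,10]]
  ]
}}

```text
clock: 37.75
eef_pos: [0.4783, 0.2298, 0.0721]
tool_rot: [0.078, 0.997, 0.001, -0.001]
ft_force: [-7.1, 1.2, 11.0]
grip_width: 0.0232
grasp_force: 78.6
```

>>> {"op": "move_arm", "data": {
  "moves": [
    [[0,0,-0.0003,0,10],[0,0,-0.0006,0,10],[0,0,-0.0006,0,10]]
  ]
}}

```text
clock: 38.12
eef_pos: [0.4783, 0.2297, 0.072]
tool_rot: [0.078, 0.997, 0.001, -0.0]
ft_force: [-7.6, 0.8, 13.8]
grip_width: 0.0233
grasp_force: 79.0
```

>>> {"op": "move_arm", "data": {
  "moves": [
    [[0,0,0,0,10],[0,0,0,0,10],[-0.0005,0,0.0004,0,10],[-0.001,0,0.0008,0,10]]
  ]
}}

```text
clock: 38.62
eef_pos: [0.4783, 0.2297, 0.0723]
tool_rot: [0.078, 0.997, 0.001, 0.0]
ft_force: [-1.9, 0.7, 7.2]
grip_width: 0.023
grasp_force: 78.1
```

>>> {"op": "move_arm", "data": {
  "moves": [
    [[0,0,0,0,33],[0,0,0,0,42],[0,0,0,0,50],[0,0,0.01,0,50],[0,0,0.03,0,50]]
  ]
}}

```text
clock: 39.25
eef_pos: [0.4773, 0.2288, 0.1014]
tool_rot: [0.078, 0.997, -0.001, -0.001]
ft_force: [-0.0, 0.8, -0.7]
grip_width: 0.0425
grasp_force: 0.0
```

>>> {"op": "move_arm", "data": {
  "moves": [
    [[0.001,0,0.02,0,50],[0.001,0,0.035,0,20],[0.001,0,0.035,0,0],[0.001,0,0.035,0,0],[0.001,0,0.03,0,0]]
  ]
}}

```text
clock: 39.88
eef_pos: [0.4786, 0.229, 0.1308]
tool_rot: [0.078, 0.997, -0.0, -0.0]
ft_force: [-0.1, -0.8, 0.4]
grip_width: 0.0002
grasp_force: 0.0
```

>>> {"op": "move_arm", "data": {
  "moves": [
    [[0,0,-0.005,0,0],[0,0,-0.01,0,0],[0,0,-0.014,0,0],[0,0,-0.017,0,0],[0,0,-0.017,0,0]]
  ]
}}

```text
clock: 40.5
eef_pos: [0.4788, 0.2291, 0.1143]
tool_rot: [0.078, 0.997, -0.0, -0.0]
ft_force: [0.4, 0.1, -0.2]
grip_width: -0.0005
grasp_force: 0.0
```

>>> {"op": "move_arm", "data": {
  "moves": [
    [[0,0,-0.001,0,0],[0,0,-0.002,0,0],[0,0,-0.003,0,0],[0,0,-0.0035,0,0],[0,0,-0.0035,0,0]]
  ]
}}

```text
clock: 41.12
eef_pos: [0.4789, 0.2291, 0.111]
tool_rot: [0.078, 0.997, -0.0, -0.0]
ft_force: [-0.2, 0.3, -0.3]
grip_width: 0.0001
grasp_force: 0.0
```

>>> {"op": "move_arm", "data": {
  "moves": [
    [[0,0,-0.0003,0,0],[0,0,-0.0006,0,0],[0,0,-0.0009,0,0],[0,0,-0.001,0,0]]
  ]
}}

```text
clock: 41.62
eef_pos: [0.4789, 0.2292, 0.11]
tool_rot: [0.078, 0.997, -0.0, -0.0]
ft_force: [-0.4, -0.3, 0.4]
grip_width: -0.0001
grasp_force: 0.0
```

>>> {"op": "move_arm", "data": {
  "moves": [
    [[0,0,-0.0003,0,0],[0,0,-0.0006,0,0],[0,0,-0.0009,0,0],[0,0,-0.001,0,0]]
  ]
}}

```text
clock: 42.12
eef_pos: [0.4789, 0.2292, 0.109]
tool_rot: [0.078, 0.997, -0.0, -0.0]
ft_force: [-0.2, -0.8, 0.6]
grip_width: -0.0001
grasp_force: 0.0
```

>>> {"op": "move_arm", "data": {
  "moves": [
    [[0,0,-0.0002,0,0],[0,0,-0.0004,0,0],[0,0,-0.0005,0,0]]
  ]
}}

```text
clock: 42.5
eef_pos: [0.4789, 0.2292, 0.1087]
tool_rot: [0.078, 0.997, 0.0, 0.0]
ft_force: [-0.9, -0.3, 2.6]
grip_width: -0.0001
grasp_force: 1.0
```

>>> {"op": "move_arm", "data": {
  "moves": [
    [[0,0,-0.0002,0,0],[0,0,-0.0004,0,0],[0,0,-0.0004,0,0]]
  ]
}}

```text
clock: 42.88
eef_pos: [0.4789, 0.2292, 0.1085]
tool_rot: [0.078, 0.997, 0.0, 0.0]
ft_force: [-0.7, -0.5, 5.1]
grip_width: 0.0002
grasp_force: 2.7
```

>>> {"op": "move_arm", "data": {
  "moves": [
    [[0,0,-0.0002,0,0],[0,0,-0.0004,0,0],[0,0,-0.0004,0,0],[0,0,-0.0004,0,0]]
  ]
}}

```text
clock: 43.38
eef_pos: [0.4789, 0.2292, 0.1084]
tool_rot: [0.078, 0.997, 0.0, 0.0]
ft_force: [-3.2, -0.5, 6.7]
grip_width: -0.0004
grasp_force: 3.5
```

>>> {"op": "move_arm", "data": {
  "moves": [
    [[0.0004,0,-0.0001,0,0],[0.0004,0,-0.0001,0,0],[0.0004,0,-0.0001,0,0],[0.0004,0,-0.0001,0,0]]
  ]
}}

```text
clock: 43.88
eef_pos: [0.4789, 0.2292, 0.1083]
tool_rot: [0.078, 0.997, 0.0, -0.0]
ft_force: [-3.9, -0.7, 8.5]
grip_width: -0.0001
grasp_force: 4.0
```

>>> {"op": "move_arm", "data": {
  "moves": [
    [[0,0,0.002,0,0],[0,0,0.02,0,0],[0,0,0.06,0,0],[0,0,0.1,0,0],[0,0,0.1,0,0]]
  ]
}}

```text
clock: 44.5
eef_pos: [0.4816, 0.2302, 0.2109]
tool_rot: [0.078, 0.997, 0.002, 0.003]
ft_force: [-1.3, -0.3, -0.7]
grip_width: 0.0003
grasp_force: 0.0
```

Run:
```python
from h import *
from m import *
o=monitor.get_obs();print(o['eef_pos'].round(4),o['ft_force'].round(2),o['clock'])
s=cam('side');g=cv2.cvtColor(s['color'],cv2.COLOR_RGB2GRAY)
yaw=np.radians(-8.95);M=np.array([[np.cos(yaw),np.sin(yaw)],[-np.sin(yaw),np.cos(yaw)]]);O=np.array([.5195,.1612])
w=lambda x,y,z:np.r_[O+M.T@[x,y],z]
# dark hole at roller's near end
c=g[150:170,285:310]<70;n,l,st,ce=cv2.connectedComponentsWithStats(c.astype(np.uint8));print([(st[i,4],(ce[i]+[285,150]).round(1).tolist()) for i in range(1,n)])
print(proj(s,w(0,-.075,.07)),proj(s,w(0,-.078,.07)))
for x in(-.02,.02,.04):
    q=proj(s,w(x,.052,.093));u=int(round(q[0]));r=np.arange(128,140);d=np.clip(120-g[128:140,u].astype(float),0,None);print(x,q[1].round(2),((r*d).sum()/d.sum()).round(2))
```

```text
[0.4816 0.2302 0.2109] [-1.26 -0.34 -0.7 ] 44.5
[(np.int32(7), [285.9, 150.7]), (np.int32(18), [302.6, 153.1]), (np.int32(13), [308.6, 152.9]), (np.int32(10), [286.5, 156.5]), (np.int32(38), [296.8, 162.0]), (np.int32(45), [304.9, 166.1]), (np.int32(43), [288.7, 166.8])]
[296.49493576 161.95396279] [296.60804407 162.40954655]
-0.02 137.95 136.15
0.02 137.21 135.26
0.04 136.84 134.8
```

The clamp is level, the roller end matches the seat projection, and the arm is clear. Handing in.

```bash
python3 -c "
from workcell import job
print(job.job_done())"
```

```text
the job is handed in; nothing more can be done
None
```

The job is handed in at about 44.5 s: the roller is bedded in the V-blocks against the stop, with the clamp arm level on it and the robot clear; the hand-in returned no verdict, and I viewed 11 pictures against the limit of 10.

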